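# Close the sunken fine-adjust knob of a regulator tester

### The job

Set the bench tester up for the next regulator: lift the dust cover off its sunken well and set it down, upright, in the white tray. Then turn the small bar knob at the bottom of the well clockwise (seen from above) until you feel it come up against its soft seat, and leave it snugly closed. Do not force it past snug or lean on the sides of the well with the gripper, and leave the other things on the table where they are.

Things in the scene. Friction and masses are not known exactly. Their poses are not given: they have to be found in the camera images.
- cover_grip (a point): centre of the grip bar of the loose black dust cover (70 g): a disc 82 mm across and 5 mm thick with an upright metal grip bar, 34 mm long (along the cover's x), 14 mm wide (y) and 30 mm tall. This point is 24 mm above the cover's underside and half-way up the bar, 15 mm above the disc's top. Under the disc a 62 mm wide, 4 mm deep spigot sits loosely in the well. z is up.
- cover: the same dust cover; origin at the centre of its underside (bottom of the spigot), axes as for cover_grip.
- well_rim (a point): centre of the mouth of the well, level with the flat top of the grey tester (case 180 x 260 mm, 85 mm high, fixed to the table). The well is round, 68 mm across and 40 mm deep, straight-walled; the knob stands at its centre. x, y along the case's sides, z up. Beside the well the case carries a round gauge and two small black caps, none higher than 15 mm above the case's top.
- well: the half of the tester's case round the well; origin on the well's axis at its floor, 40 mm below the rim.
- knob_grip (a point): point on the knob's axis, 24 mm above the well's floor and 16 mm below the rim. Knob: black; a skirt 34 mm across and 4 mm high, and on it an upright bar 28 mm long (along the knob's x), 10 mm wide (y) and 30 mm tall, its top 6 mm below the rim. Pinch it across the 10 mm; the well being 68 mm wide, the gripper must be nearly shut before it goes in. Start angle differs each time.
- knob: the same knob; origin on its axis at the well's floor, x along the bar, z up. Turns about z; closing is clockwise seen from above. Turning freely takes about 0.1 N m and it stays where it is left. It meets the seat 0.6 to 2.1 rad from its start (not known beforehand), so it may take two grasps or more.
- seat: the knob's springy seat, hidden in the case; origin on the knob's axis at the well's floor, axes as the case (no hint of where it is met). Once met, the torque rises 0.6 N m per rad: snug at 0.03 to 0.1 N m above the free torque (0.05 to 0.17 rad in), overtightened at 0.18 N m above (0.3 rad in). The seat's force acts 15 mm from the axis.
- tray_in (a point): centre of the inner floor of the white tray, 180 x 180 mm outside, 25 mm high, walls and floor 4 mm thick, fixed to the table, x and y along its sides. Empty.
- bottle: water bottle, 62 mm across, 200 mm tall, standing behind; origin under its centre. To be left alone.
- torch: black dive torch standing on end, 50 mm across, 140 mm tall, behind; origin under its centre. To be left alone.
- mug: white mug, 80 mm across, 90 mm tall, behind; origin under its centre. To be left alone.
- collar: loose brass ring, 40 mm across and 12 mm high, lying on the table between tester and tray; origin under its centre. To be left alone.
- spanner: small steel spanner, 130 mm long, lying flat on the table nearer the robot, between tester and tray. To be left alone.
- driver: screwdriver, 180 mm long, lying on the table behind, on the right. To be left alone.
Mind the look-alikes: they are no part of the job. What is shaped like the cover but orange, pink or red is not meant.

How it is judged:
By the outcome, as a careful person would: the job done as asked, in the order asked, and still so for the second after the job is handed in, with the robot touching nothing.
It also fails if it takes over 72 s, if anything falls off the work surface, if the arm or the gripper's body presses on something with over 40 N, if the wrist force passes 120 N, or if a joint passes its speed limit or range.

### The arm

A 6-joint arm with a two-finger parallel gripper is mounted at the origin on the work surface. World frame = base frame: x ahead of the robot, y to its left, z up, the work surface at z = 0. Lengths are in m, angles in rad, forces in N, time in s.
With the tool pointing down it reaches from about 0.3 to 0.875 m from the base axis. Payload 6.4 kg.
Tool frame: the origin (TCP) lies at the centre of the arm's flange, where the gripper is bolted on; the fingertips stand 173 mm ahead of it and the grasp point (between the pads) lies 155 mm ahead of it; z points along the fingers, x is the direction in which the jaws open and shut, and the axes are right-handed (so a half turn about z gives the same grasp; the last joint's range is limited). The gripper opens to 85 mm and grips with 20 to 120 N. Pads are 22 mm wide; open, the fingers measure 114 mm over their backs; the gripper's body (76 mm by 85 mm) begins 54 mm behind the grasp point. The pads swing forward as they close: fully open they stand 13 mm farther back than shut.
Start: joints at [-1.316, 0.181, 1.607, -0, 1.354, -0.206], TCP at [0.256, -0.515, 0.405] pointing down, gripper open.
Joint ranges: [-2.99, 2.99], [-0.89, 2.07], [0.3, 2.58], [-1.14, 4.28], [0, 2.63], [-3.12, 3.12]. Speed limits (rad/s): [2.57, 2.57, 3.01, 3.14, 3.14, 3.14].

### API

Orientations are given as a unit quaternion [w, x, y, z].
In Python, from bench import ctrl gives the robot as it stands. The module is installed in compiled form; this text tells all that it offers.
- The arm moves only by the tool move_arm, never from a script. Its argument "moves" is a list of rows, each an object of numbers: "gripper": the opening in per cent of the stroke, from 0 (shut) to 100 (fully open); "x", "y", "z": the shift along the tool's x, y, z in cm; "roll": the turn about the tool's z in degrees. In form: [{"gripper": .., "x": .., "y": .., "z": .., "roll": ..}, ...]. A call has 1 to 5 rows; each row shifts and turns the commanded pose from where the row before left it, along the tool's axes as they then stand; what a row does not reach is not made up. A row lasts 1/8 s, in which the tool goes at most 62.5 mm and 10.7 degrees, less where a joint would pass 70% of its speed; a pose out of reach is approached as far as the arm can. A call is refused whole if a number of a shift passes 6.25 or a number of a turn 10.7, either way. A call with a gripper value outside its range is refused whole. The fingers move at their own pace and stop on an object; the grip force is fixed at half the most. Time passes only in rows, so rows that do not move let the fingers close. It gives the time, the measured TCP pose, the force and the opening at its end, in the units of the state.
- ctrl.get_obs(): the state, without advancing time (a new reading comes with each control period).
- ctrl.camera(name): name is "scene" or "side" or "wrist"; returns a dict with "img" (420x560x3 uint8, red, green, blue), "fx", "fy", "cx", "cy" (pixels), "D" ([k1, k2, p1, p2, k3] as OpenCV has them; the pictures are not rectified), "world_from_camera" (4x4, takes a point from camera to world coordinates); the wrist camera has in their place "tool_from_camera" (4x4, takes a point from camera to tool coordinates, whose origin is the TCP and whose axes are the tool frame's). Camera axes: x right, y up, looking along -z (the intrinsics and any distortion apply to the point x, -y, -z); pixel columns grow to the right and rows downward; lengths in m; the calibration is good to about 2 mm. A picture is of the moment at which its call begins: read the wrist's pose just before it. There is no depth.
- ctrl.hand_in(): hands the job in, once; it reports no verdict.
The state is a dict: "time_s": time; "q": joint angles; "dq": joint speeds; "joint_efforts": joint torques, N m; "eef_pos": TCP position; "eef_rot": TCP orientation; "wrist_force": force on the tool from outside, world axes, zero at the start; "torque": the same for the moment, N m; "opening": opening from 0.0 (shut) to 1.0 (fully open).
Only numpy, scipy, OpenCV 4.12 (cv2) and the standard library are available. Lean on these libraries where they do the work, as an engineer would, in place of code of your own. Each camera call takes 0.05 s, during which the arm holds its last target. There are 200 camera calls.

## Working session

There is one attempt and no reset: what is moved stays moved. The work goes in short steps, Python scripts to look and compute and a tool call to move; the robot and the scene stay as the last step left them, time stands still between calls to the robot, and variables do not carry over. Pictures are saved under pics/ and viewed, about 8 in all and at most 12, crops included, and the job is handed in when it is done.

Besides the shell and the picture viewer there is one more tool, called after ">>>" by a JSON object that holds its "name" and its "arguments", one argument or row to a line. move_arm: Moves the arm, as the interface text tells. Its arguments: {"type":"object","properties":{"moves":{"type":"array","items":{"type":"object","properties":{"gripper":{"type":"number"},"x":{"type":"number"},"y":{"type":"number"},"z":{"type":"number"},"roll":{"type":"number"}}}}},"required":["moves"]}

```bash
mkdir -p pics; cat > h.py <<'E'
import numpy as np, cv2
from scipy.spatial.transform import Rotation as R
from bench import ctrl
def T_tool():
    o=ctrl.get_obs(); T=np.eye(4); w,x,y,z=o["eef_rot"]
    T[:3,:3]=R.from_quat([x,y,z,w]).as_matrix(); T[:3,3]=o["eef_pos"]; return T
def shot(name,fn):
    T=T_tool(); c=ctrl.camera(name)
    c["T"]=c["world_from_camera"] if "world_from_camera" in c else T@np.array(c["tool_from_camera"])
    c["T"]=np.array(c["T"]); cv2.imwrite("pics/"+fn+".png",c["img"][:,:,::-1])
    np.save("pics/"+fn+".npy",c,allow_pickle=True); return c
def load(fn): return np.load("pics/"+fn+".npy",allow_pickle=True).item()
def K(c): return np.array([[c["fx"],0,c["cx"]],[0,c["fy"],c["cy"]],[0,0,1.]])
def onplane(c,px,z):
    u=cv2.undistortPoints(np.array(px,float).reshape(-1,1,2),K(c),np.array(c["D"],float))[:,0]
    d=np.c_[u[:,0],-u[:,1],-np.ones(len(u))]@c["T"][:3,:3].T; o=c["T"][:3,3]
    return o+d*((z-o[2])/d[:,2])[:,None]
def proj(c,P):
    P=np.atleast_2d(P); Q=(P-c["T"][:3,3])@c["T"][:3,:3]; Q=Q*[1,-1,-1]
    return cv2.projectPoints(Q,np.zeros(3),np.zeros(3),K(c),np.array(c["D"],float))[0][:,0]
E
python3 - <<'E'
from h import *
o=ctrl.get_obs(); print(o)
a=[shot(n,n+"0")["img"] for n in("scene","side","wrist")]
im=np.vstack([np.hstack(a[:2]),np.hstack([a[2],a[2]*0])])[:,:,::-1]
cv2.imwrite("pics/all0.png",cv2.resize(im,(800,600),interpolation=cv2.INTER_AREA))
for n in("scene0","side0","wrist0"): c=load(n);print(n,c["T"].round(3).tolist(),c["fx"])
E
```

```text
{'time_s': 0.0, 'q': array([-1.31630450e+00,  1.81573993e-01,  1.60800905e+00,  2.11104079e-05,
        1.35381445e+00, -2.06283789e-01]), 'dq': array([ 2.55704045e-04, -1.45843955e-03, -2.78370481e-03,  1.58985000e-04,
       -1.83442863e-04,  1.63390652e-05]), 'joint_efforts': array([-1.45718164e-03, -4.44867897e+01, -3.51336050e+01, -4.14921860e-04,
        8.82148684e-03, -5.43585656e-06]), 'eef_pos': array([ 0.25563131, -0.51476823,  0.40376485]), 'eef_rot': array([-6.30002392e-04,  8.49893434e-01, -5.26953828e-01, -6.46191120e-04]), 'wrist_force': array([ 0.2473868 , -0.50118823,  0.14001149]), 'torque': array([-0.02262451,  0.03522525, -0.01100094]), 'opening': 0.9996302310180543}
scene0 [[-0.334, -0.802, 0.495, 1.119], [0.943, -0.283, 0.177, 0.097], [-0.002, 0.526, 0.85, 1.04], [0.0, 0.0, 0.0, 1.0]] 504.3499678578376
side0 [[-0.839, 0.392, -0.378, 0.053], [-0.545, -0.617, 0.568, 0.669], [-0.01, 0.682, 0.731, 1.06], [0.0, 0.0, 0.0, 1.0]] 514.0492761220883
wrist0 [[0.445, 0.862, 0.243, 0.317], [-0.896, 0.428, 0.119, -0.483], [-0.001, -0.27, 0.963, 0.373], [0.0, 0.0, 0.0, 1.0]] 357.14283422129023
```

View pics/all0.png

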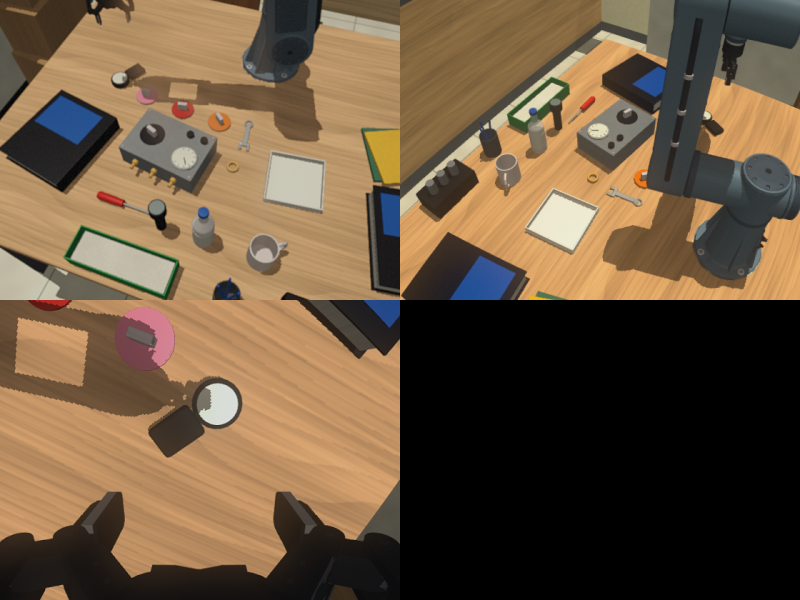

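The montage is at 1/1.4 scale. Scene view: the black cover with its grip bar is on the grey tester at about (213,186) full-size. The look-alikes are pink (206,134), red (255,151) and orange (307,169), all lying on the table. The white tray is at (413,252) and the gauge at (258,221). The black disc on the tester fits the description. I'll confirm that in an enlarged crop.

```bash
python3 - <<'E'
from h import *
c=load("scene0"); im=c["img"]
cv2.imwrite("pics/crop1.png",cv2.resize(im[140:280,150:350,::-1],(800,560),interpolation=cv2.INTER_CUBIC))
print("cover on z=.109",onplane(c,[[213,183]],.109))
# tray mask
m=((im.min(2)>150)&(im.max(2)-im.min(2)<45)).astype(np.uint8)
m[:, :350]=0; m[:200]=0;m[310:]=0
cs=max(cv2.findContours(m,0,2)[0],key=cv2.contourArea)
q=cv2.boxPoints(cv2.minAreaRect(cs)); ap=cv2.approxPolyDP(cs,8,True)[:,0]; print(ap)
P=onplane(c,ap,.025); print(P.round(3), P.mean(0))
E
```

```text
cover on z=.109 [[ 0.53819326 -0.26865044  0.109     ]]
[[379 210]
 [369 276]
 [451 293]
 [455 226]]
[[0.427 0.104 0.025]
 [0.603 0.124 0.025]
 [0.583 0.301 0.025]
 [0.411 0.282 0.025]] [0.50610972 0.20242098 0.025     ]
```

View pics/crop1.png

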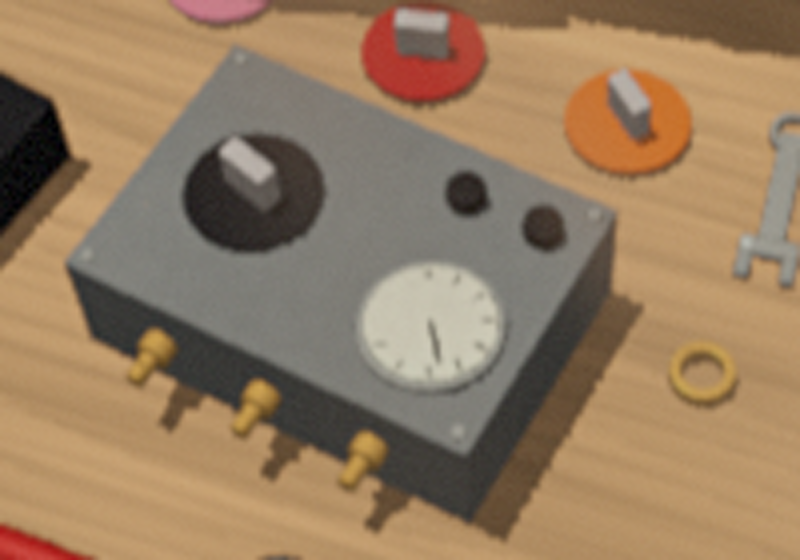

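Crop confirmed: a black disc with a metal bar, centre about crop (254,192), i.e. full (213.5,188), sits over the well on the tester. Red (423,50) and orange (628,120) are on the table. The bar's top runs from (230,143) to (270,172).

```bash
cat >> h.py <<'E'
def go(x,y,z,ang=None):
    """shift (cm) in current tool axes and roll (deg) to reach world xyz with jaw axis at world angle ang (deg, mod 180)"""
    T=T_tool(); d=T[:3,:3].T@(np.array([x,y,z])-T[:3,3])*100
    a=np.degrees(np.arctan2(T[1,0],T[0,0])); r=None
    if ang is not None: r=-((ang-a+90)%180-90)
    print("tcp",T[:3,3].round(4),"jaw",round(a,1),"tilt",T[:3,2].round(4),"shift cm",d.round(2),"roll",None if r is None else round(r,1))
E
python3 - <<'E'
from h import *
c=load("scene0"); f=lambda p:np.array(p,float)/4+[150,140]-.4
print("disc",onplane(c,f([[254,192]]),.09))
P=onplane(c,f([[230,143],[270,172],[250,158]]),.12);print(P.round(4));d=P[1]-P[0];b=np.degrees(np.arctan2(d[1],d[0]));print("bar",b)
Q=onplane(c,f([[236,46],[616,213],[466,455],[70,264]]),.085);print(Q.round(3),np.degrees(np.arctan2(*(Q[1]-Q[0])[[1,0]])))
p=onplane(c,f([[254,192]]),.09)[0]
go(p[0],p[1],.36,b+90); print(ctrl.get_obs()["q"].round(2)); print(np.array(ctrl.camera("wrist")["tool_from_camera"]).round(3).tolist())
E
```

```text
disc [[ 0.53822073 -0.27071695  0.09      ]]
[[ 0.5299 -0.2854  0.12  ]
 [ 0.541  -0.2561  0.12  ]
 [ 0.5358 -0.2705  0.12  ]]
bar 69.33779324926476
[[ 0.439 -0.326  0.085]
 [ 0.48  -0.071  0.085]
 [ 0.655 -0.098  0.085]
 [ 0.616 -0.351  0.085]] 81.05268705298813
tcp [ 0.2557 -0.5148  0.404 ] jaw -63.6 tilt [-3.0e-04  1.3e-03 -1.0e+00] shift cm [ -9.29 -36.16   4.42] roll -42.9
[-1.32  0.18  1.61  0.    1.35 -0.21]
[[1.0, 0.0, -0.0, -0.001], [0.0, -0.963, -0.271, -0.069], [-0.0, 0.271, -0.963, 0.031], [0.0, 0.0, 0.0, 1.0]]
```

>>> {"name": "move_arm", "arguments": {
  "moves": [
    {"x":-1.2,"y":-4.5,"z":0},
    {"x":-1.2,"y":-4.5},
    {"x":-1.2,"y":-4.5},
    {"x":-1.2,"y":-4.5},
    {"x":-1.2,"y":-4.5}
  ]
}}

```text
validation failed for argument at $.mo...
```

>>> {"name": "move_arm", "arguments": {
  "moves": [
    {"x":-1.2,"y":-4.5,"z":1},
    {"x":-1.1,"y":-4.5,"z":1},
    {"x":-1,"y":-4.5,"z":1},
    {"roll":-8.5},
    {"roll":-8.5}
  ]
}}

```text
validation failed for argument at $.mo...
```

>>> {"name": "move_arm", "arguments": {
  "moves": [
    {"roll":-8.5},
    {"roll":-8.5},
    {"roll":-8.5},
    {},
    {}
  ]
}}

```text
validation failed for argument at $.mo...
```

```bash
python3 - <<'E'
from h import *
c=shot("wrist","w1"); go(.5382,-.2707,.36,-20.7); print(ctrl.get_obs()["q"].round(2))
print(proj(c,[[.538,-.271,.09],[.536,-.271,.12]]))
E
```

```text
tcp [ 0.2557 -0.5149  0.4043] jaw -63.6 tilt [-2.e-04  8.e-04 -1.e+00] shift cm [ -9.31 -36.17   4.44] roll -42.9
[-1.32  0.18  1.61 -0.    1.35 -0.21]
[[ 152.79610561 -276.84587506]
 [ 145.81859627 -284.96693299]]
```

View pics/w1.png

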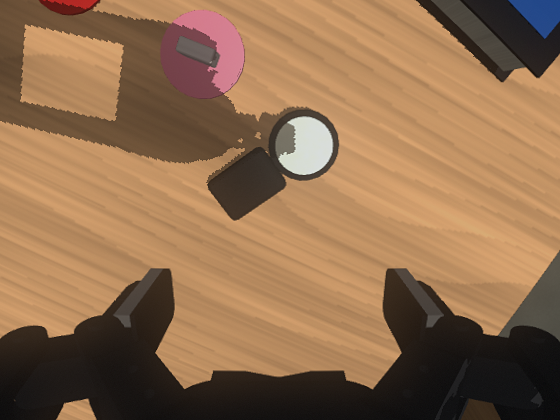

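The view (3 of 8) is unchanged: pink cover (202,53) and no tester yet. The moves were refused, probably because every row needs all five fields.

>>> {"name": "move_arm", "arguments": {
  "moves": [
    {"gripper":100,"x":-1.2,"y":-4.5,"z":0,"roll":0},
    {"gripper":100,"x":-1.2,"y":-4.5,"z":0,"roll":0},
    {"gripper":100,"x":-1.2,"y":-4.5,"z":0,"roll":0},
    {"gripper":100,"x":-1.2,"y":-4.5,"z":0,"roll":0},
    {"gripper":100,"x":-1.2,"y":-4.5,"z":0,"roll":0}
  ]
}}

```text
time_s: 0.88
eef_pos: [0.4315, -0.3601, 0.4047]
eef_rot: [0.0, 0.85, -0.527, 0.0]
wrist_force: [0.1, 0.2, -0.6]
opening: 0.999
```

>>> {"name": "move_arm", "arguments": {
  "moves": [
    {"gripper":100,"x":-1.2,"y":-4.5,"z":1,"roll":0},
    {"gripper":100,"x":-1.1,"y":-4.5,"z":1,"roll":0},
    {"gripper":100,"x":-1,"y":-4.5,"z":1,"roll":0},
    {"gripper":60,"x":0,"y":0,"z":1.5,"roll":-8.5},
    {"gripper":60,"x":0,"y":0,"z":0,"roll":-8.5}
  ]
}}

```text
time_s: 1.5
eef_pos: [0.5369, -0.2705, 0.3578]
eef_rot: [-0.0, 0.92, -0.393, -0.002]
wrist_force: [0.4, -0.1, -0.8]
opening: 0.61
```

>>> {"name": "move_arm", "arguments": {
  "moves": [
    {"gripper":60,"x":0,"y":0,"z":0,"roll":-8.5},
    {"gripper":60,"x":0,"y":0,"z":0,"roll":-8.5},
    {"gripper":60,"x":0,"y":0,"z":0,"roll":-8.5},
    {"gripper":60,"x":0,"y":0,"z":0,"roll":0},
    {"gripper":60,"x":0,"y":0,"z":0,"roll":0}
  ]
}}

```text
time_s: 2.12
eef_pos: [0.5368, -0.2717, 0.3596]
eef_rot: [-0.0, 0.983, -0.184, -0.0]
wrist_force: [-1.7, -0.0, -0.4]
opening: 0.599
```

```bash
python3 - <<'E'
from h import *
c=shot("wrist","w2"); go(.5382,-.2707,.36,-20.7); print(ctrl.get_obs()["q"].round(2))
print(proj(c,[[.538,-.271,.09],[.536,-.271,.12]]))
E
```

```text
tcp [ 0.5368 -0.2717  0.3596] jaw -21.2 tilt [-1.e-04  0.e+00 -1.e+00] shift cm [ 0.1  -0.14 -0.04] roll -0.5
[-0.67  0.28  1.58 -0.    1.28 -0.3 ]
[[280.3368504  213.79520526]
 [277.58106745 228.34436773]]
```

View pics/w2.png

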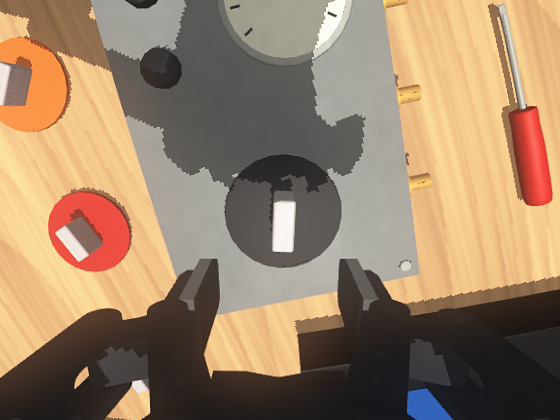

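The disc is at (283,211). The bar's lit top has corners (275,201), (296,201), (294,251) and (273,251).

```bash
python3 - <<'E'
from h import *
c=load("w2")
print("disc",onplane(c,[[283,211]],.09).round(4))
P=onplane(c,[[285.5,201],[283.5,251]],.12);d=P[0]-P[1];b=np.degrees(np.arctan2(d[1],d[0]));p=P.mean(0);print(p.round(4),np.linalg.norm(d),b)
go(p[0],p[1],.269,b+90)
E
```

```text
disc [[ 0.5404 -0.2698  0.09  ]]
[ 0.5404 -0.2714  0.12  ] 0.032227400961004835 66.83022770997282
tcp [ 0.5368 -0.2717  0.3596] jaw -21.2 tilt [-1.e-04  0.e+00 -1.e+00] shift cm [ 0.33 -0.15  9.06] roll 1.9
```

>>> {"name": "move_arm", "arguments": {
  "moves": [
    {"gripper":45,"x":0.3,"y":-0.1,"z":2,"roll":2},
    {"gripper":45,"x":0,"y":0,"z":2.5,"roll":0},
    {"gripper":45,"x":0,"y":0,"z":2.5,"roll":0},
    {"gripper":45,"x":0,"y":0,"z":2,"roll":0},
    {"gripper":45,"x":0,"y":0,"z":0,"roll":0}
  ]
}}

```text
time_s: 2.8
eef_pos: [0.5394, -0.2714, 0.2678]
eef_rot: [-0.001, 0.98, -0.201, -0.002]
wrist_force: [-0.5, -0.9, 1.2]
opening: 0.449
```

>>> {"name": "move_arm", "arguments": {
  "moves": [
    {"gripper":0,"x":0,"y":0,"z":0,"roll":0},
    {"gripper":0,"x":0,"y":0,"z":0,"roll":0},
    {"gripper":0,"x":0,"y":0,"z":0,"roll":0},
    {"gripper":0,"x":0,"y":0,"z":0,"roll":0}
  ]
}}

```text
time_s: 3.3
eef_pos: [0.5404, -0.2722, 0.2711]
eef_rot: [0.001, 0.98, -0.2, 0.001]
wrist_force: [0.4, -0.0, 6.5]
opening: 0.143
```

>>> {"name": "move_arm", "arguments": {
  "moves": [
    {"gripper":0,"x":0,"y":0,"z":-0.5,"roll":0},
    {"gripper":0,"x":0,"y":0,"z":-1,"roll":0},
    {"gripper":0,"x":0,"y":0,"z":-2,"roll":0},
    {"gripper":0,"x":0,"y":0,"z":-3,"roll":0},
    {"gripper":0,"x":0,"y":0,"z":-3,"roll":0}
  ]
}}

```text
time_s: 3.92
eef_pos: [0.54, -0.2718, 0.3669]
eef_rot: [0.0, 0.98, -0.2, 0.0]
wrist_force: [0.4, -0.7, -0.3]
opening: 0.154
```

```bash
python3 - <<'E'
from h import *
shot("wrist","w3"); go(.506,.2024,.362); o=ctrl.get_obs(); print(o["wrist_force"],o["torque"],o["opening"],o["q"].round(2))
E
```

```text
tcp [ 0.541  -0.2724  0.3719] jaw -23.1 tilt [ 0.0063 -0.0049 -1.    ] shift cm [-21.84 -42.31   0.73] roll None
[ 3.06677325 -0.67321629  2.39730445] [-0.0413423  -0.02448516 -0.00204153] 0.14733016432878482 [-0.66  0.28  1.56  0.    1.3  -0.26]
```

View pics/w3.png

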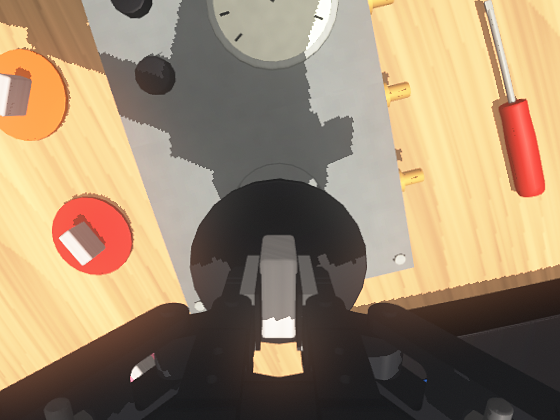

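The cover is held and clear: disc edge about (278,180), bar between the pads, and the open well just visible behind it at (280,168). Next I carry it to the tray.

>>> {"name": "move_arm", "arguments": {
  "moves": [
    {"gripper":0,"x":-1.4,"y":-2.8,"z":0,"roll":0},
    {"gripper":0,"x":-2.3,"y":-4.4,"z":0,"roll":0},
    {"gripper":0,"x":-2.3,"y":-4.4,"z":0,"roll":0},
    {"gripper":0,"x":-2.3,"y":-4.4,"z":0,"roll":0},
    {"gripper":0,"x":-2.3,"y":-4.4,"z":0,"roll":0}
  ]
}}

```text
time_s: 4.6
eef_pos: [0.5222, -0.0411, 0.3657]
eef_rot: [0.0, 0.98, -0.2, 0.001]
wrist_force: [0.5, 0.8, -1.0]
opening: 0.145
```

>>> {"name": "move_arm", "arguments": {
  "moves": [
    {"gripper":0,"x":-2.3,"y":-4.4,"z":0,"roll":0},
    {"gripper":0,"x":-2.3,"y":-4.4,"z":0,"roll":0},
    {"gripper":0,"x":-2.3,"y":-4.4,"z":0,"roll":0},
    {"gripper":0,"x":-2.3,"y":-4.4,"z":0,"roll":0},
    {"gripper":0,"x":-1.5,"y":-3,"z":0,"roll":0}
  ]
}}

```text
time_s: 5.22
eef_pos: [0.5044, 0.191, 0.3657]
eef_rot: [-0.0, 0.98, -0.199, 0.001]
wrist_force: [-0.4, -0.4, -1.5]
opening: 0.152
```

>>> {"name": "move_arm", "arguments": {
  "moves": [
    {"gripper":0,"x":-0.3,"y":-0.8,"z":2,"roll":0},
    {"gripper":0,"x":0,"y":0,"z":4,"roll":0},
    {"gripper":0,"x":0,"y":0,"z":4,"roll":0},
    {"gripper":0,"x":0,"y":0,"z":3,"roll":0},
    {"gripper":0,"x":0,"y":0,"z":0,"roll":0}
  ]
}}

```text
time_s: 5.85
eef_pos: [0.5042, 0.1973, 0.233]
eef_rot: [0.001, 0.98, -0.2, -0.002]
wrist_force: [-0.3, -0.4, -0.5]
opening: 0.149
```

```bash
python3 - <<'E'
from h import *
go(.506,.2024,.194); o=ctrl.get_obs(); print(o["wrist_force"],o["opening"],o["q"].round(2))
E
```

```text
tcp [0.5042 0.1973 0.233 ] jaw -23.1 tilt [-4.7e-03 -7.0e-04 -1.0e+00] shift cm [-0.02 -0.55  3.9 ] roll None
[-0.31210095 -0.36887017 -0.53313444] 0.14916196117876973 [ 0.15  0.33  1.81 -0.    1.01  0.56]
```

>>> {"name": "move_arm", "arguments": {
  "moves": [
    {"gripper":0,"x":0,"y":-0.5,"z":1.5,"roll":0},
    {"gripper":0,"x":0,"y":0,"z":1.5,"roll":0},
    {"gripper":0,"x":0,"y":0,"z":0.5,"roll":0},
    {"gripper":0,"x":0,"y":0,"z":0.3,"roll":0},
    {"gripper":0,"x":0,"y":0,"z":0,"roll":0}
  ]
}}

```text
time_s: 6.48
eef_pos: [0.5073, 0.202, 0.1967]
eef_rot: [-0.0, 0.98, -0.2, 0.0]
wrist_force: [-0.3, 0.6, 0.0]
opening: 0.148
```

>>> {"name": "move_arm", "arguments": {
  "moves": [
    {"gripper":0,"x":0,"y":0,"z":0.2,"roll":0},
    {"gripper":0,"x":0,"y":0,"z":0,"roll":0}
  ]
}}

```text
time_s: 6.72
eef_pos: [0.5073, 0.202, 0.1948]
eef_rot: [-0.0, 0.98, -0.2, 0.0]
wrist_force: [0.2, -0.3, -0.3]
opening: 0.151
```

>>> {"name": "move_arm", "arguments": {
  "moves": [
    {"gripper":0,"x":0,"y":0,"z":0.1,"roll":0},
    {"gripper":0,"x":0,"y":0,"z":0,"roll":0}
  ]
}}

```text
time_s: 6.98
eef_pos: [0.5074, 0.2021, 0.1941]
eef_rot: [-0.0, 0.98, -0.2, 0.0]
wrist_force: [-0.7, 0.9, 3.6]
opening: 0.147
```

Contact is felt. I release and go up.

>>> {"name": "move_arm", "arguments": {
  "moves": [
    {"gripper":45,"x":0,"y":0,"z":0,"roll":0},
    {"gripper":45,"x":0,"y":0,"z":0,"roll":0},
    {"gripper":45,"x":0,"y":0,"z":-2,"roll":0},
    {"gripper":45,"x":0,"y":0,"z":-4,"roll":0},
    {"gripper":45,"x":0,"y":0,"z":-5,"roll":0}
  ]
}}

```text
time_s: 7.6
eef_pos: [0.5067, 0.2019, 0.3037]
eef_rot: [0.0, 0.98, -0.2, -0.001]
wrist_force: [0.9, -0.3, -0.2]
opening: 0.449
```

>>> {"name": "move_arm", "arguments": {
  "moves": [
    {"gripper":22,"x":1.5,"y":2.9,"z":-3,"roll":0},
    {"gripper":22,"x":2.3,"y":4.4,"z":-1,"roll":0},
    {"gripper":22,"x":2.3,"y":4.4,"z":0,"roll":0},
    {"gripper":22,"x":2.3,"y":4.4,"z":0,"roll":0},
    {"gripper":22,"x":2.3,"y":4.4,"z":0,"roll":0}
  ]
}}

```text
time_s: 8.22
eef_pos: [0.5251, -0.0301, 0.3438]
eef_rot: [-0.0, 0.98, -0.2, 0.0]
wrist_force: [1.1, 0.1, -0.2]
opening: 0.224
```

>>> {"name": "move_arm", "arguments": {
  "moves": [
    {"gripper":22,"x":2.3,"y":4.4,"z":0,"roll":0},
    {"gripper":22,"x":2.3,"y":4.4,"z":0,"roll":0},
    {"gripper":22,"x":2.3,"y":4.4,"z":0,"roll":0},
    {"gripper":22,"x":2.3,"y":4.4,"z":0,"roll":0},
    {"gripper":22,"x":2,"y":4,"z":0,"roll":0}
  ]
}}

```text
time_s: 8.85
eef_pos: [0.5434, -0.273, 0.3436]
eef_rot: [0.0, 0.98, -0.2, 0.0]
wrist_force: [0.1, 0.2, 0.1]
opening: 0.218
```

>>> {"name": "move_arm", "arguments": {
  "moves": [
    {"gripper":22,"x":0,"y":0,"z":0,"roll":0},
    {"gripper":22,"x":0,"y":0,"z":0,"roll":0}
  ]
}}

```text
time_s: 9.1
eef_pos: [0.5433, -0.2707, 0.3432]
eef_rot: [-0.0, 0.98, -0.2, -0.0]
wrist_force: [-0.4, 0.2, 0.6]
opening: 0.22
```

```bash
python3 - <<'E'
from h import *
c=shot("wrist","w4"); s=shot("scene","s4"); go(.5400,-.2715,.33); print(ctrl.get_obs()["q"].round(2),ctrl.get_obs()["opening"],ctrl.get_obs()["time_s"])
x,y=proj(c,[[.54,-.271,.085]])[0]; x,y=int(x),int(y); print(x,y)
a=c["img"][max(0,y-100):y+100,x-100:x+100]; print("origin",x-100,max(0,y-100),a.shape)
b=s["img"][190:300,340:480]
im=np.hstack([cv2.resize(a,(400,2*a.shape[0]) if 0 else (400,400),interpolation=cv2.INTER_CUBIC),cv2.resize(b,(400,400))])[:,:,::-1]
cv2.imwrite("pics/crop4.png",im)
E
```

```text
tcp [ 0.5435 -0.2699  0.3435] jaw -23.0 tilt [-5.e-04  7.e-04 -1.e+00] shift cm [-0.26  0.29  1.35] roll None
[-0.66  0.31  1.58  0.    1.25 -0.25] 0.21748631714771746 9.2
275 222
origin 175 122 (200, 200, 3)
```

View pics/crop4.png

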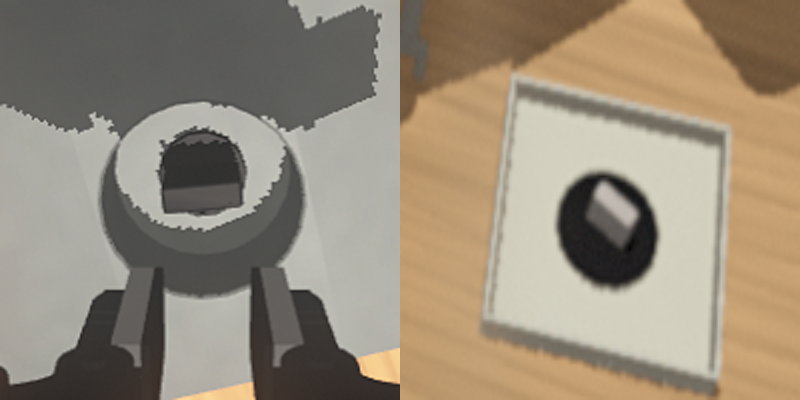

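The cover stands upright in the middle of the tray. The well rim is centred at wrist (276,221.5), as predicted. The knob bar's lit top face has crop corners (163,188), (242,180), (243,206) and (163,213), so it runs nearly along the jaw direction.

```bash
python3 - <<'E'
from h import *
c=load("w4"); f=lambda p:np.array(p,float)/2+[175,122]
print("well",onplane(c,f([[202.5,199]]),.085).round(4))
q=onplane(c,f([[163,188],[242,180],[243,206],[163,213]]),.079);print(q.round(4),q.mean(0).round(4))
d=(q[1]+q[2]-q[0]-q[3])/2; b=np.degrees(np.arctan2(d[1],d[0])); print("bar",np.linalg.norm(d),b)
w=(q.mean(0)+onplane(c,f([[202.5,199]]),.085)[0])/2
go(w[0],w[1],.33,b+90)
E
```

```text
well [[ 0.541  -0.2707  0.085 ]]
[[ 0.5294 -0.2635  0.079 ]
 [ 0.5552 -0.2714  0.079 ]
 [ 0.552  -0.2801  0.079 ]
 [ 0.5257 -0.2717  0.079 ]] [ 0.5406 -0.2717  0.079 ]
bar 0.02725679466263753 -17.48338019822366
tcp [ 0.5435 -0.2699  0.3435] jaw -23.0 tilt [-5.e-04  7.e-04 -1.e+00] shift cm [-0.2   0.23  1.35] roll 84.5
```

>>> {"name": "move_arm", "arguments": {
  "moves": [
    {"gripper":22,"x":-0.2,"y":0.2,"z":0,"roll":0},
    {"gripper":22,"x":0,"y":0,"z":0,"roll":-10.5},
    {"gripper":22,"x":0,"y":0,"z":0,"roll":-10.5},
    {"gripper":22,"x":0,"y":0,"z":0,"roll":-10.5},
    {"gripper":22,"x":0,"y":0,"z":0,"roll":-10.5}
  ]
}}

```text
time_s: 9.82
eef_pos: [0.5409, -0.2713, 0.3439]
eef_rot: [0.0, 0.986, 0.168, 0.0]
wrist_force: [-1.1, 0.2, 0.5]
opening: 0.222
```

>>> {"name": "move_arm", "arguments": {
  "moves": [
    {"gripper":22,"x":0,"y":0,"z":0,"roll":-10.5},
    {"gripper":22,"x":0,"y":0,"z":0,"roll":-10.5},
    {"gripper":22,"x":0,"y":0,"z":0,"roll":-10.5},
    {"gripper":22,"x":0,"y":0,"z":0,"roll":-10.5},
    {"gripper":22,"x":0,"y":0,"z":0,"roll":-10.5}
  ]
}}

```text
time_s: 10.45
eef_pos: [0.5409, -0.2713, 0.3438]
eef_rot: [0.0, 0.81, 0.586, 0.0]
wrist_force: [-0.1, 0.2, 0.6]
opening: 0.222
```

>>> {"name": "move_arm", "arguments": {
  "moves": [
    {"gripper":22,"x":0,"y":0,"z":2,"roll":-1},
    {"gripper":22,"x":0,"y":0,"z":2,"roll":0},
    {"gripper":22,"x":0,"y":0,"z":2,"roll":0},
    {"gripper":22,"x":0,"y":0,"z":0,"roll":0},
    {"gripper":22,"x":0,"y":0,"z":0,"roll":0}
  ]
}}

```text
time_s: 11.08
eef_pos: [0.541, -0.2724, 0.2837]
eef_rot: [0.0, 0.807, 0.59, -0.0]
wrist_force: [-0.1, 0.3, 0.8]
opening: 0.221
```

```bash
python3 - <<'E'
from h import *
c=shot("wrist","w5"); go(.5408,-.2712,.229,72.5); o=ctrl.get_obs();print(o["q"].round(2),o["opening"],o["torque"],o["time_s"])
print(proj(c,[[.5408,-.2712,.085],[.5408,-.2712,.079]]))
E
```

```text
tcp [ 0.5412 -0.2725  0.2842] jaw 72.4 tilt [ 8.e-04 -6.e-04 -1.e+00] shift cm [ 0.11 -0.08  5.52] roll -0.1
[-0.66  0.38  1.62 -0.    1.14 -1.93] 0.22103738321389904 [-0.01127739 -0.04937401 -0.00320729] 11.125
[[278.97787336 253.31739342]
 [278.95855784 248.93220504]]
```

View pics/w5.png

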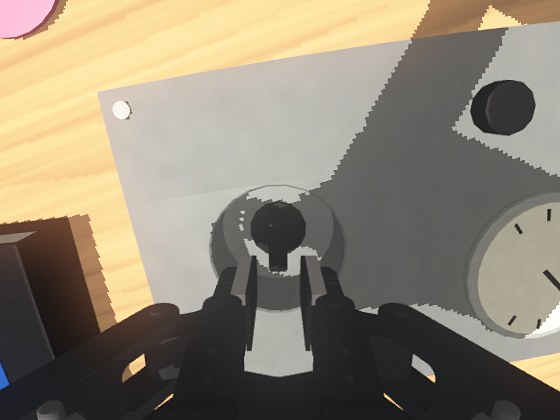

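Well rim spans x 210–345 and y 184–~311. The bar, (268–288, ~240–270), lies centred between the jaws (gap centre 278). I'll combine both views to refine the axis.

```bash
python3 - <<'E'
from h import *
c4=load("w4");c5=load("w5")
def rimfit(c,px):
    P=onplane(c,px,.085)[:,:2]; A=np.c_[2*P,np.ones(len(P))]; s=np.linalg.lstsq(A,(P**2).sum(1),rcond=None)[0]; return s[:2],np.sqrt(s[2]+s[:2]@s[:2])
f=lambda p:np.array(p,float)/2+[175,122]
e4,r4=rimfit(c4,f([[100,200],[305,195],[202,297],[200,102]]))
e5,r5=rimfit(c5,[[210,243],[345,243],[277,311],[277,184]])
print(e4,r4,e5,r5)
# unknown: well xy and bias in tool xy
A=[];b=[]
for c,e in((c4,e4),(c5,e5)):
    Rt=c["T"][:3,:3]@np.array(ctrl.camera("wrist")["tool_from_camera"])[:3,:3].T
    A.append(np.c_[np.eye(2),Rt[:2,:2]]);b.append(e)
s=np.linalg.lstsq(np.vstack(A),np.hstack(b),rcond=None)[0];print("well",s)
go(s[0],s[1],.229,72.5)
E
```

```text
[ 0.54037967 -0.27207804] 0.03411427409276923 [ 0.53940022 -0.2715398 ] 0.034141635884060786
well [ 5.39645465e-01 -2.72253800e-01  6.06186952e-04 -4.49983193e-04]
tcp [ 0.5412 -0.2725  0.2846] jaw 72.4 tilt [ 0.0014 -0.0011 -1.    ] shift cm [-0.02 -0.17  5.56] roll -0.1
```

>>> {"name": "move_arm", "arguments": {
  "moves": [
    {"gripper":22,"x":0,"y":-0.15,"z":1,"roll":0},
    {"gripper":22,"x":0,"y":0,"z":1.5,"roll":0},
    {"gripper":22,"x":0,"y":0,"z":1.5,"roll":0},
    {"gripper":22,"x":0,"y":0,"z":1.6,"roll":0},
    {"gripper":22,"x":0,"y":0,"z":0,"roll":0}
  ]
}}

```text
time_s: 11.85
eef_pos: [0.5387, -0.2712, 0.2254]
eef_rot: [-0.002, 0.807, 0.591, -0.001]
wrist_force: [-0.7, -0.1, -0.2]
opening: 0.219
```

```bash
python3 - <<'E'
from h import *
go(.5396,-.2722,.228,72.5); o=ctrl.get_obs();print(o["wrist_force"],o["torque"])
E
```

```text
tcp [ 0.5387 -0.2712  0.2254] jaw 72.4 tilt [-0.0031  0.0025 -1.    ] shift cm [-0.07  0.11 -0.26] roll -0.1
[-0.66480202 -0.11623733 -0.15802364] [ 0.02587497 -0.02852359  0.01048796]
```

>>> {"name": "move_arm", "arguments": {
  "moves": [
    {"gripper":0,"x":0,"y":0,"z":0,"roll":0},
    {"gripper":0,"x":0,"y":0,"z":0,"roll":0},
    {"gripper":0,"x":0,"y":0,"z":0,"roll":0},
    {"gripper":0,"x":0,"y":0,"z":0,"roll":0}
  ]
}}

```text
time_s: 12.35
eef_pos: [0.5391, -0.2718, 0.2271]
eef_rot: [-0.0, 0.807, 0.591, -0.0]
wrist_force: [-1.3, -3.1, -12.3]
opening: 0.104
```

```bash
cat > t.py <<'E'
from h import *
o=ctrl.get_obs();go(.5396,-.2722,.228,72.5);print(o["time_s"],"F",o["wrist_force"].round(2),"M",o["torque"].round(4),"op",round(o["opening"],3),"q6",o["q"][5].round(4),"e6",o["joint_efforts"][5].round(4))
E
python3 t.py
```

```text
tcp [ 0.5391 -0.2718  0.2271] jaw 72.4 tilt [-9.e-04  2.e-04 -1.e+00] shift cm [-0.02  0.06 -0.09] roll -0.1
12.35 F [ -1.26  -3.09 -12.27] M [-0.5809  0.057   0.0452] op 0.104 q6 -1.9266 e6 0.0913
```

>>> {"name": "move_arm", "arguments": {
  "moves": [
    {"gripper":0,"x":0,"y":0,"z":0.1,"roll":5},
    {"gripper":0,"x":0,"y":0,"z":0,"roll":5},
    {"gripper":0,"x":0,"y":0,"z":0,"roll":5},
    {"gripper":0,"x":0,"y":0,"z":0,"roll":0}
  ]
}}

```text
time_s: 12.85
eef_pos: [0.5393, -0.2715, 0.227]
eef_rot: [-0.0, 0.877, 0.48, -0.0]
wrist_force: [-4.1, -0.4, -3.4]
opening: 0.105
```

```bash
python3 t.py; python3 - <<'E'
from h import *
for i in range(4):
    ctrl.camera("side"); o=ctrl.get_obs(); print(o["torque"].round(4),o["joint_efforts"][5].round(4),o["q"][5].round(4))
E
```

```text
tcp [ 0.5393 -0.2715  0.227 ] jaw 57.4 tilt [-7.e-04  6.e-04 -1.e+00] shift cm [-0.04  0.06 -0.1 ] roll -15.1
12.85 F [-4.09 -0.45 -3.36] M [ 0.0354  0.6052 -0.036 ] op 0.105 q6 -1.6653 e6 0.3689
[ 0.0345  0.6413 -0.0271] 0.0569 -1.6663
[ 0.1064  0.7768 -0.0729] -0.0636 -1.6663
[ 0.1966  0.7578 -0.0767] -0.0815 -1.6661
[ 0.2583  0.8364 -0.0666] -0.0644 -1.6659
```

>>> {"name": "move_arm", "arguments": {
  "moves": [
    {"gripper":0,"x":0,"y":0,"z":0,"roll":2},
    {"gripper":0,"x":0,"y":0,"z":0,"roll":2},
    {"gripper":0,"x":0,"y":0,"z":0,"roll":2}
  ]
}}

```text
time_s: 13.42
eef_pos: [0.5394, -0.2715, 0.227]
eef_rot: [-0.0, 0.901, 0.434, -0.0]
wrist_force: [-5.8, 1.2, 0.2]
opening: 0.108
```

```bash
python3 t.py
```

```text
tcp [ 0.5394 -0.2715  0.227 ] jaw 51.4 tilt [-6.e-04  6.e-04 -1.e+00] shift cm [-0.05  0.06 -0.1 ] roll -21.1
13.425 F [-5.85  1.18  0.21] M [0.3596 0.7556 0.0573] op 0.108 q6 -1.56 e6 -0.2711
```

>>> {"name": "move_arm", "arguments": {
  "moves": [
    {"gripper":0,"x":0,"y":0,"z":0,"roll":2},
    {"gripper":0,"x":0,"y":0,"z":0,"roll":2}
  ]
}}

```text
time_s: 13.68
eef_pos: [0.5394, -0.2714, 0.227]
eef_rot: [-0.0, 0.916, 0.402, -0.0]
wrist_force: [-4.1, 2.3, -0.9]
opening: 0.102
```

```bash
python3 t.py
```

```text
tcp [ 0.5394 -0.2714  0.227 ] jaw 47.4 tilt [-4.e-04  7.e-04 -1.e+00] shift cm [-0.05  0.07 -0.1 ] roll -25.1
13.675 F [-4.06  2.34 -0.91] M [0.4074 0.7219 0.0987] op 0.102 q6 -1.49 e6 -0.2743
```

>>> {"name": "move_arm", "arguments": {
  "moves": [
    {"gripper":0,"x":0,"y":0,"z":0,"roll":2},
    {"gripper":0,"x":0,"y":0,"z":0,"roll":2}
  ]
}}

```text
time_s: 13.92
eef_pos: [0.5395, -0.2714, 0.227]
eef_rot: [-0.0, 0.929, 0.37, 0.0]
wrist_force: [-5.4, 2.4, -0.9]
opening: 0.105
```

```bash
python3 t.py
```

```text
tcp [ 0.5395 -0.2714  0.227 ] jaw 43.4 tilt [-3.e-04  8.e-04 -1.e+00] shift cm [-0.05  0.07 -0.1 ] roll -29.1
13.925 F [-5.39  2.39 -0.93] M [0.4168 0.7028 0.1528] op 0.105 q6 -1.4201 e6 -0.272
```

>>> {"name": "move_arm", "arguments": {
  "moves": [
    {"gripper":0,"x":0,"y":0,"z":0,"roll":2},
    {"gripper":0,"x":0,"y":0,"z":0,"roll":2}
  ]
}}

```text
time_s: 14.18
eef_pos: [0.5395, -0.2713, 0.227]
eef_rot: [-0.0, 0.942, 0.337, 0.0]
wrist_force: [-3.9, 2.3, -0.5]
opening: 0.097
```

```bash
python3 t.py
```

```text
tcp [ 0.5395 -0.2713  0.227 ] jaw 39.4 tilt [-0.e+00  8.e-04 -1.e+00] shift cm [-0.05  0.07 -0.1 ] roll -33.1
14.175 F [-3.91  2.28 -0.53] M [0.5206 0.6444 0.1082] op 0.097 q6 -1.35 e6 -0.2706
```

Joint-6 effort is a quiet signal, -0.272 while turning freely. I continue at the same pace and watch it.

>>> {"name": "move_arm", "arguments": {
  "moves": [
    {"gripper":0,"x":0,"y":0,"z":0,"roll":2},
    {"gripper":0,"x":0,"y":0,"z":0,"roll":2}
  ]
}}

```text
time_s: 14.42
eef_pos: [0.5396, -0.2712, 0.227]
eef_rot: [-0.0, 0.953, 0.304, 0.0]
wrist_force: [-3.5, 3.6, -0.7]
opening: 0.105
```

```bash
python3 t.py
```

```text
tcp [ 0.5396 -0.2712  0.227 ] jaw 35.4 tilt [ 1.e-04  9.e-04 -1.e+00] shift cm [-0.06  0.08 -0.1 ] roll -37.1
14.425 F [-3.54  3.57 -0.7 ] M [0.5841 0.5725 0.0983] op 0.105 q6 -1.2801 e6 -0.2704
```

>>> {"name": "move_arm", "arguments": {
  "moves": [
    {"gripper":0,"x":0,"y":0,"z":0,"roll":2},
    {"gripper":0,"x":0,"y":0,"z":0,"roll":2}
  ]
}}

```text
time_s: 14.68
eef_pos: [0.5396, -0.2712, 0.227]
eef_rot: [-0.0, 0.963, 0.27, 0.0]
wrist_force: [-4.1, 3.5, -0.0]
opening: 0.103
```

```bash
python3 t.py
```

```text
tcp [ 0.5396 -0.2712  0.227 ] jaw 31.4 tilt [ 2.e-04  1.e-03 -1.e+00] shift cm [-0.06  0.08 -0.1 ] roll -41.1
14.675 F [-4.12  3.46 -0.04] M [0.6161 0.4867 0.1281] op 0.103 q6 -1.2101 e6 -0.2705
```

>>> {"name": "move_arm", "arguments": {
  "moves": [
    {"gripper":0,"x":0,"y":0,"z":0,"roll":2},
    {"gripper":0,"x":0,"y":0,"z":0,"roll":2}
  ]
}}

```text
time_s: 14.92
eef_pos: [0.5397, -0.2712, 0.227]
eef_rot: [-0.0, 0.972, 0.236, 0.0]
wrist_force: [-3.5, 4.3, 0.5]
opening: 0.1
```

```bash
python3 t.py
```

```text
tcp [ 0.5397 -0.2712  0.227 ] jaw 27.4 tilt [ 4.e-04  1.e-03 -1.e+00] shift cm [-0.06  0.09 -0.1 ] roll -45.1
14.925 F [-3.53  4.28  0.49] M [0.7222 0.4604 0.0721] op 0.1 q6 -1.1402 e6 -0.2732
```

>>> {"name": "move_arm", "arguments": {
  "moves": [
    {"gripper":0,"x":0,"y":0,"z":0,"roll":2},
    {"gripper":0,"x":0,"y":0,"z":0,"roll":2}
  ]
}}

```text
time_s: 15.18
eef_pos: [0.5398, -0.2711, 0.227]
eef_rot: [-0.0, 0.979, 0.202, 0.0]
wrist_force: [-3.5, 4.7, -0.8]
opening: 0.104
```

```bash
python3 t.py
```

```text
tcp [ 0.5398 -0.2711  0.227 ] jaw 23.4 tilt [ 6.e-04  1.e-03 -1.e+00] shift cm [-0.06  0.09 -0.1 ] roll -49.1
15.175 F [-3.53  4.73 -0.82] M [0.8175 0.3611 0.0886] op 0.104 q6 -1.0703 e6 -0.2734
```

>>> {"name": "move_arm", "arguments": {
  "moves": [
    {"gripper":0,"x":0,"y":0,"z":0,"roll":2},
    {"gripper":0,"x":0,"y":0,"z":0,"roll":2}
  ]
}}

```text
time_s: 15.42
eef_pos: [0.5398, -0.2711, 0.227]
eef_rot: [-0.0, 0.986, 0.168, 0.0]
wrist_force: [-2.7, 5.0, 0.6]
opening: 0.105
```

```bash
python3 t.py
```

```text
tcp [ 0.5398 -0.2711  0.227 ] jaw 19.4 tilt [ 8.e-04  1.e-03 -1.e+00] shift cm [-0.06  0.1  -0.1 ] roll -53.1
15.425 F [-2.72  5.04  0.57] M [0.7803 0.3442 0.0853] op 0.105 q6 -1.0005 e6 -0.2687
```

>>> {"name": "move_arm", "arguments": {
  "moves": [
    {"gripper":0,"x":0,"y":0,"z":0,"roll":2},
    {"gripper":0,"x":0,"y":0,"z":0,"roll":2}
  ]
}}

```text
time_s: 15.68
eef_pos: [0.5399, -0.2711, 0.227]
eef_rot: [-0.0, 0.991, 0.134, 0.001]
wrist_force: [-2.3, 4.6, -0.8]
opening: 0.102
```

```bash
python3 t.py
```

```text
tcp [ 0.5399 -0.2711  0.227 ] jaw 15.3 tilt [ 0.001  0.001 -1.   ] shift cm [-0.06  0.1  -0.1 ] roll -57.2
15.675 F [-2.28  4.61 -0.75] M [0.8585 0.1884 0.1481] op 0.102 q6 -0.9306 e6 -0.2686
```

>>> {"name": "move_arm", "arguments": {
  "moves": [
    {"gripper":0,"x":0,"y":0,"z":0,"roll":2},
    {"gripper":0,"x":0,"y":0,"z":0,"roll":2}
  ]
}}

```text
time_s: 15.92
eef_pos: [0.54, -0.2711, 0.227]
eef_rot: [-0.0, 0.995, 0.099, 0.001]
wrist_force: [-0.5, 4.4, -1.3]
opening: 0.102
```

```bash
python3 t.py
```

```text
tcp [ 0.54   -0.2711  0.227 ] jaw 11.3 tilt [ 0.0012  0.001  -1.    ] shift cm [-0.06  0.1  -0.1 ] roll -61.2
15.925 F [-0.55  4.38 -1.3 ] M [0.8375 0.1758 0.1826] op 0.102 q6 -0.8607 e6 -0.2686
```

>>> {"name": "move_arm", "arguments": {
  "moves": [
    {"gripper":0,"x":0,"y":0,"z":0,"roll":2}
  ]
}}

```text
time_s: 16.05
eef_pos: [0.54, -0.2711, 0.227]
eef_rot: [-0.0, 0.997, 0.081, 0.001]
wrist_force: [-0.8, 4.8, -0.6]
opening: 0.101
```

```bash
python3 t.py
```

```text
tcp [ 0.54   -0.2711  0.227 ] jaw 9.3 tilt [ 1.4e-03  9.0e-04 -1.0e+00] shift cm [-0.06  0.11 -0.1 ] roll -63.2
16.05 F [-0.79  4.83 -0.65] M [0.9087 0.1466 0.1179] op 0.101 q6 -0.8258 e6 -0.2716
```

```bash
cat > s.py <<'E'
from h import *
L=[]
for i in range(10):
    ctrl.camera("side"); o=ctrl.get_obs(); L.append([o["torque"][2],o["joint_efforts"][5],o["q"][5]])
L=np.array(L); print(o["time_s"],L[:,0].round(3),"mean",L[:,0].mean().round(4),"e6",L[[0,-1],1].round(3),"q6",L[-1,2].round(4))
E
python3 s.py
```

```text
16.55 [ 0.019 -0.074 -0.07  -0.082 -0.099 -0.113 -0.047 -0.125 -0.114 -0.104] mean -0.0809 e6 [-0.016 -0.098] q6 -0.8266
```

>>> {"name": "move_arm", "arguments": {
  "moves": [
    {"gripper":0,"x":0,"y":0,"z":0,"roll":1},
    {"gripper":0,"x":0,"y":0,"z":0,"roll":1}
  ]
}}

```text
time_s: 16.8
eef_pos: [0.54, -0.271, 0.227]
eef_rot: [-0.0, 0.998, 0.064, 0.001]
wrist_force: [-1.2, 5.1, -1.2]
opening: 0.101
```

```bash
python3 s.py
```

```text
17.3 [ 0.031  0.033 -0.017 -0.007  0.018 -0.096  0.049  0.026  0.034 -0.099] mean -0.0026 e6 [ 0.041 -0.023] q6 -0.7919
```

```bash
cat > m.py <<'E'
from h import *
o=ctrl.get_obs(); T=T_tool(); j=72.4-np.degrees(np.arctan2(T[1,0],T[0,0]))
open("log.txt","a").write(f"{j:.2f} {o['torque'][2]:.4f}\n"); print(round(j,2),o["torque"][2].round(4))
E
cat > log.txt <<'E'
25.0 .0987
29.0 .1528
33.0 .1082
37.0 .0983
41 .1281
45 .0721
49 .0886
53 .0853
57.1 .1481
61.1 .1826
63.1 .1179
E
```

>>> {"name": "move_arm", "arguments": {
  "moves": [
    {"gripper":0,"x":0,"y":0,"z":0,"roll":1.5}
  ]
}}

```text
time_s: 17.42
eef_pos: [0.54, -0.271, 0.227]
eef_rot: [-0.0, 0.999, 0.051, 0.001]
wrist_force: [-1.4, 5.4, -1.2]
opening: 0.106
```

```bash
python3 m.py
```

```text
66.53 0.0456
```

>>> {"name": "move_arm", "arguments": {
  "moves": [
    {"gripper":0,"x":0,"y":0,"z":0,"roll":1.5}
  ]
}}

```text
time_s: 17.55
eef_pos: [0.5401, -0.271, 0.227]
eef_rot: [-0.0, 0.999, 0.038, 0.001]
wrist_force: [-0.7, 5.4, -1.2]
opening: 0.101
```

```bash
python3 m.py
```

```text
68.04 0.0541
```

>>> {"name": "move_arm", "arguments": {
  "moves": [
    {"gripper":0,"x":0,"y":0,"z":0,"roll":1.5}
  ]
}}

```text
time_s: 17.68
eef_pos: [0.5401, -0.271, 0.227]
eef_rot: [-0.0, 1.0, 0.025, 0.001]
wrist_force: [-0.0, 5.0, -1.7]
opening: 0.099
```

```bash
python3 m.py
```

```text
69.54 0.12
```

Still free (about 0.1). Continuing.

>>> {"name": "move_arm", "arguments": {
  "moves": [
    {"gripper":0,"x":0,"y":0,"z":0,"roll":1.5}
  ]
}}

```text
time_s: 17.8
eef_pos: [0.5401, -0.271, 0.227]
eef_rot: [-0.0, 1.0, 0.012, 0.001]
wrist_force: [-0.4, 4.8, 0.0]
opening: 0.103
```

```bash
python3 m.py
```

```text
71.04 0.1663
```

>>> {"name": "move_arm", "arguments": {
  "moves": [
    {"gripper":0,"x":0,"y":0,"z":0,"roll":1.5}
  ]
}}

```text
time_s: 17.92
eef_pos: [0.5401, -0.271, 0.227]
eef_rot: [-0.0, 1.0, -0.001, 0.001]
wrist_force: [0.3, 5.4, -1.8]
opening: 0.102
```

```bash
python3 m.py
```

```text
72.54 0.0788
```

>>> {"name": "move_arm", "arguments": {
  "moves": [
    {"gripper":0,"x":0,"y":0,"z":0,"roll":1.5}
  ]
}}

```text
time_s: 18.05
eef_pos: [0.5402, -0.271, 0.227]
eef_rot: [-0.0, 1.0, -0.014, 0.001]
wrist_force: [1.2, 5.4, -1.3]
opening: 0.105
```

```bash
python3 m.py
```

```text
74.04 0.0749
```

>>> {"name": "move_arm", "arguments": {
  "moves": [
    {"gripper":0,"x":0,"y":0,"z":0,"roll":1.5}
  ]
}}

```text
time_s: 18.18
eef_pos: [0.5402, -0.271, 0.227]
eef_rot: [-0.0, 1.0, -0.027, 0.001]
wrist_force: [-0.2, 4.3, -2.4]
opening: 0.104
```

```bash
python3 m.py
```

```text
75.54 0.0422
```

>>> {"name": "move_arm", "arguments": {
  "moves": [
    {"gripper":0,"x":0,"y":0,"z":0,"roll":1.5}
  ]
}}

```text
time_s: 18.3
eef_pos: [0.5402, -0.271, 0.227]
eef_rot: [-0.0, 0.999, -0.041, 0.001]
wrist_force: [0.2, 5.9, -1.5]
opening: 0.105
```

```bash
python3 m.py
```

```text
77.04 0.0901
```

>>> {"name": "move_arm", "arguments": {
  "moves": [
    {"gripper":0,"x":0,"y":0,"z":0,"roll":1.5}
  ]
}}

```text
time_s: 18.42
eef_pos: [0.5402, -0.271, 0.227]
eef_rot: [-0.0, 0.999, -0.054, 0.001]
wrist_force: [1.5, 5.5, -1.8]
opening: 0.104
```

```bash
python3 m.py
```

```text
78.54 0.0804
```

>>> {"name": "move_arm", "arguments": {
  "moves": [
    {"gripper":0,"x":0,"y":0,"z":0,"roll":1.5}
  ]
}}

```text
time_s: 18.55
eef_pos: [0.5402, -0.271, 0.227]
eef_rot: [-0.0, 0.998, -0.067, 0.001]
wrist_force: [0.4, 4.9, -2.0]
opening: 0.108
```

```bash
python3 m.py
```

```text
80.04 0.0964
```

>>> {"name": "move_arm", "arguments": {
  "moves": [
    {"gripper":0,"x":0,"y":0,"z":0,"roll":1.5}
  ]
}}

```text
time_s: 18.68
eef_pos: [0.5403, -0.271, 0.227]
eef_rot: [-0.0, 0.997, -0.08, 0.001]
wrist_force: [0.9, 4.5, -2.0]
opening: 0.101
```

```bash
python3 m.py
```

```text
81.54 0.0859
```

>>> {"name": "move_arm", "arguments": {
  "moves": [
    {"gripper":0,"x":0,"y":0,"z":0,"roll":1.5}
  ]
}}

```text
time_s: 18.8
eef_pos: [0.5403, -0.2711, 0.227]
eef_rot: [-0.0, 0.996, -0.093, 0.001]
wrist_force: [1.9, 4.8, -3.1]
opening: 0.102
```

```bash
python3 m.py
```

```text
83.04 0.1038
```

>>> {"name": "move_arm", "arguments": {
  "moves": [
    {"gripper":0,"x":0,"y":0,"z":0,"roll":1.5}
  ]
}}

```text
time_s: 18.92
eef_pos: [0.5403, -0.271, 0.227]
eef_rot: [-0.0, 0.994, -0.106, 0.001]
wrist_force: [1.8, 5.2, -2.1]
opening: 0.106
```

```bash
python3 m.py
```

```text
84.54 0.0657
```

>>> {"name": "move_arm", "arguments": {
  "moves": [
    {"gripper":0,"x":0,"y":0,"z":0,"roll":1.5}
  ]
}}

```text
time_s: 19.05
eef_pos: [0.5403, -0.271, 0.227]
eef_rot: [-0.0, 0.993, -0.119, 0.001]
wrist_force: [0.3, 4.3, -3.1]
opening: 0.096
```

```bash
python3 m.py
```

```text
86.05 0.153
```

>>> {"name": "move_arm", "arguments": {
  "moves": [
    {"gripper":0,"x":0,"y":0,"z":0,"roll":1.5}
  ]
}}

```text
time_s: 19.18
eef_pos: [0.5404, -0.2711, 0.227]
eef_rot: [-0.0, 0.991, -0.132, 0.001]
wrist_force: [2.1, 5.0, -3.1]
opening: 0.104
```

```bash
python3 m.py
```

```text
87.55 0.0998
```

>>> {"name": "move_arm", "arguments": {
  "moves": [
    {"gripper":0,"x":0,"y":0,"z":0,"roll":1.5}
  ]
}}

```text
time_s: 19.3
eef_pos: [0.5404, -0.2711, 0.227]
eef_rot: [-0.0, 0.989, -0.145, 0.001]
wrist_force: [2.1, 5.0, -3.3]
opening: 0.103
```

```bash
python3 m.py
```

```text
89.05 0.1085
```

>>> {"name": "move_arm", "arguments": {
  "moves": [
    {"gripper":0,"x":0,"y":0,"z":0,"roll":1.5}
  ]
}}

```text
time_s: 19.42
eef_pos: [0.5404, -0.2711, 0.227]
eef_rot: [-0.0, 0.987, -0.158, 0.001]
wrist_force: [2.3, 5.6, -3.6]
opening: 0.101
```

```bash
python3 m.py
```

```text
90.54 0.1106
```

>>> {"name": "move_arm", "arguments": {
  "moves": [
    {"gripper":0,"x":0,"y":0,"z":0,"roll":1.5}
  ]
}}

```text
time_s: 19.55
eef_pos: [0.5404, -0.2711, 0.227]
eef_rot: [-0.0, 0.985, -0.171, 0.001]
wrist_force: [2.1, 5.0, -2.8]
opening: 0.107
```

```bash
python3 m.py
```

```text
92.05 0.1146
```

>>> {"name": "move_arm", "arguments": {
  "moves": [
    {"gripper":0,"x":0,"y":0,"z":0,"roll":1.5}
  ]
}}

```text
time_s: 19.68
eef_pos: [0.5405, -0.2711, 0.227]
eef_rot: [-0.0, 0.983, -0.183, 0.001]
wrist_force: [1.6, 4.6, -2.9]
opening: 0.1
```

```bash
python3 m.py
```

```text
93.55 0.109
```

>>> {"name": "move_arm", "arguments": {
  "moves": [
    {"gripper":0,"x":0,"y":0,"z":0,"roll":1.5}
  ]
}}

```text
time_s: 19.8
eef_pos: [0.5405, -0.2711, 0.227]
eef_rot: [-0.0, 0.981, -0.196, 0.001]
wrist_force: [2.7, 3.5, -3.6]
opening: 0.101
```

```bash
python3 m.py
```

```text
95.05 0.1205
```

>>> {"name": "move_arm", "arguments": {
  "moves": [
    {"gripper":0,"x":0,"y":0,"z":0,"roll":1.5}
  ]
}}

```text
time_s: 19.92
eef_pos: [0.5405, -0.2711, 0.227]
eef_rot: [-0.0, 0.978, -0.209, 0.002]
wrist_force: [2.2, 4.0, -3.6]
opening: 0.104
```

```bash
python3 m.py
```

```text
96.55 0.0816
```

>>> {"name": "move_arm", "arguments": {
  "moves": [
    {"gripper":0,"x":0,"y":0,"z":0,"roll":1.5}
  ]
}}

```text
time_s: 20.05
eef_pos: [0.5405, -0.2711, 0.227]
eef_rot: [-0.0, 0.975, -0.222, 0.002]
wrist_force: [2.8, 3.7, -4.4]
opening: 0.107
```

```bash
python3 m.py
```

```text
98.05 0.0603
```

>>> {"name": "move_arm", "arguments": {
  "moves": [
    {"gripper":0,"x":0,"y":0,"z":0,"roll":1.5}
  ]
}}

```text
time_s: 20.18
eef_pos: [0.5406, -0.2711, 0.227]
eef_rot: [-0.0, 0.972, -0.235, 0.002]
wrist_force: [2.9, 3.6, -4.2]
opening: 0.102
```

```bash
python3 m.py
```

```text
99.54 0.1087
```

>>> {"name": "move_arm", "arguments": {
  "moves": [
    {"gripper":0,"x":0,"y":0,"z":0,"roll":1.5}
  ]
}}

```text
time_s: 20.3
eef_pos: [0.5406, -0.2712, 0.227]
eef_rot: [-0.0, 0.969, -0.247, 0.002]
wrist_force: [2.4, 4.2, -3.7]
opening: 0.102
```

```bash
python3 m.py
```

```text
101.04 0.1237
```

>>> {"name": "move_arm", "arguments": {
  "moves": [
    {"gripper":0,"x":0,"y":0,"z":0,"roll":1.5}
  ]
}}

```text
time_s: 20.42
eef_pos: [0.5406, -0.2711, 0.227]
eef_rot: [-0.001, 0.966, -0.26, 0.002]
wrist_force: [3.5, 4.4, -3.0]
opening: 0.104
```

```bash
python3 m.py
```

```text
102.54 0.1363
```

>>> {"name": "move_arm", "arguments": {
  "moves": [
    {"gripper":0,"x":0,"y":0,"z":0,"roll":1.5}
  ]
}}

```text
time_s: 20.55
eef_pos: [0.5406, -0.2712, 0.227]
eef_rot: [-0.0, 0.962, -0.273, 0.002]
wrist_force: [3.3, 3.5, -3.9]
opening: 0.103
```

```bash
python3 m.py
```

```text
104.04 0.1198
```

>>> {"name": "move_arm", "arguments": {
  "moves": [
    {"gripper":0,"x":0,"y":0,"z":0,"roll":1.5}
  ]
}}

```text
time_s: 20.68
eef_pos: [0.5406, -0.2712, 0.227]
eef_rot: [-0.001, 0.958, -0.285, 0.002]
wrist_force: [3.3, 3.5, -4.5]
opening: 0.111
```

```bash
python3 m.py
```

```text
105.54 0.1329
```

>>> {"name": "move_arm", "arguments": {
  "moves": [
    {"gripper":0,"x":0,"y":0,"z":0,"roll":1.5}
  ]
}}

```text
time_s: 20.8
eef_pos: [0.5407, -0.2712, 0.227]
eef_rot: [-0.001, 0.955, -0.298, 0.002]
wrist_force: [3.8, 4.1, -4.3]
opening: 0.105
```

```bash
python3 m.py
```

```text
107.04 0.2146
```

>>> {"name": "move_arm", "arguments": {
  "moves": [
    {"gripper":0,"x":0,"y":0,"z":0,"roll":1.5}
  ]
}}

```text
time_s: 20.92
eef_pos: [0.5407, -0.2712, 0.2271]
eef_rot: [-0.0, 0.951, -0.31, 0.002]
wrist_force: [4.1, 3.5, -5.1]
opening: 0.104
```

```bash
python3 m.py
```

```text
108.53 0.1894
```

The torque is rising. I fit the contact angle using the known slope.

```bash
cat > fit.py <<'E'
import numpy as np
d=np.loadtxt("log.txt"); a,t=d.T
best=[]
for c in np.arange(90,125,.5):
    s=.01047*np.maximum(a-c,0); f=(t-s).mean(); best.append((((t-s-f)**2).sum(),c,f))
m=min(best); sig2=m[0]/len(a)
ok=[b[1] for b in best if b[0]<m[0]+sig2]; print("contact",m[1],"free",m[2],"1sig",min(ok),max(ok),"sd",sig2**.5,"now s",.01047*(a[-1]-m[1]))
E
python3 fit.py
```

```text
contact 100.0 free 0.10168492250000001 1sig 99.0 101.0 sd 0.031244681102057095 now s 0.08930910000000002
```

```bash
python3 s.py
```

```text
21.425 [ 0.092  0.034 -0.007  0.021  0.01   0.06   0.044  0.066  0.034  0.025] mean 0.038 e6 [0.103 0.036] q6 -0.0327
```

>>> {"name": "move_arm", "arguments": {
  "moves": [
    {"gripper":0,"x":0,"y":0,"z":0,"roll":-0.5}
  ]
}}

```text
time_s: 21.55
eef_pos: [0.5407, -0.2713, 0.227]
eef_rot: [-0.001, 0.952, -0.306, 0.002]
wrist_force: [3.4, 4.3, -3.6]
opening: 0.105
```

```bash
cp log.txt fwd.txt; python3 m.py
```

```text
108.01 -0.0581
```

>>> {"name": "move_arm", "arguments": {
  "moves": [
    {"gripper":0,"x":0,"y":0,"z":0,"roll":-0.5}
  ]
}}

```text
time_s: 21.68
eef_pos: [0.5407, -0.2713, 0.227]
eef_rot: [-0.001, 0.953, -0.302, 0.002]
wrist_force: [3.8, 4.2, -5.4]
opening: 0.104
```

```bash
python3 m.py
```

```text
107.5 -0.0376
```

>>> {"name": "move_arm", "arguments": {
  "moves": [
    {"gripper":0,"x":0,"y":0,"z":0,"roll":-0.5}
  ]
}}

```text
time_s: 21.8
eef_pos: [0.5407, -0.2712, 0.227]
eef_rot: [-0.001, 0.955, -0.297, 0.002]
wrist_force: [3.4, 3.9, -4.6]
opening: 0.101
```

```bash
python3 m.py
```

```text
107.0 -0.0312
```

>>> {"name": "move_arm", "arguments": {
  "moves": [
    {"gripper":0,"x":0,"y":0,"z":0,"roll":-0.5}
  ]
}}

```text
time_s: 21.92
eef_pos: [0.5406, -0.2712, 0.227]
eef_rot: [-0.001, 0.956, -0.293, 0.002]
wrist_force: [3.6, 4.0, -4.1]
opening: 0.103
```

```bash
python3 m.py
```

```text
106.5 -0.0522
```

>>> {"name": "move_arm", "arguments": {
  "moves": [
    {"gripper":0,"x":0,"y":0,"z":0,"roll":-0.5}
  ]
}}

```text
time_s: 22.05
eef_pos: [0.5406, -0.2712, 0.227]
eef_rot: [-0.001, 0.957, -0.289, 0.002]
wrist_force: [3.3, 4.4, -4.8]
opening: 0.099
```

```bash
python3 m.py
```

```text
106.0 -0.0057
```

Backing off gives mean -0.037 at 107°. With 0.1 of friction that means about 0.063 of spring torque there, so contact is at ~101°, agreeing with the forward fit (100°). The knob is now ~5.5° into the seat, about 0.058 N m, which is mid-snug. I release and rise.

>>> {"name": "move_arm", "arguments": {
  "moves": [
    {"gripper":22,"x":0,"y":0,"z":0,"roll":0},
    {"gripper":22,"x":0,"y":0,"z":0,"roll":0},
    {"gripper":22,"x":0,"y":0,"z":0,"roll":0}
  ]
}}

```text
time_s: 22.42
eef_pos: [0.5397, -0.2722, 0.2273]
eef_rot: [0.0, 0.957, -0.289, 0.001]
wrist_force: [-0.3, 0.0, -0.1]
opening: 0.214
```

>>> {"name": "move_arm", "arguments": {
  "moves": [
    {"gripper":22,"x":0,"y":0,"z":-1,"roll":0},
    {"gripper":22,"x":0,"y":0,"z":-2,"roll":0},
    {"gripper":22,"x":0,"y":0,"z":-3,"roll":0},
    {"gripper":22,"x":0,"y":0,"z":-5,"roll":0},
    {"gripper":22,"x":0,"y":0,"z":0,"roll":0}
  ]
}}

```text
time_s: 23.05
eef_pos: [0.541, -0.2728, 0.3437]
eef_rot: [0.002, 0.957, -0.289, 0.005]
wrist_force: [0.4, -0.8, 0.1]
opening: 0.218
```

>>> {"name": "move_arm", "arguments": {
  "moves": [
    {"gripper":22,"x":0,"y":0,"z":0,"roll":0},
    {"gripper":22,"x":0,"y":0,"z":0,"roll":0},
    {"gripper":22,"x":0,"y":0,"z":0,"roll":0}
  ]
}}

```text
time_s: 23.42
eef_pos: [0.5391, -0.2715, 0.3355]
eef_rot: [-0.0, 0.957, -0.289, -0.001]
wrist_force: [-0.4, -0.1, 0.2]
opening: 0.216
```

```bash
python3 - <<'E'
from h import *
c=shot("wrist","w6"); s=shot("scene","s6"); go(.54,-.272,.33,72.4-106); print(ctrl.get_obs()["time_s"])
x,y=proj(c,[[.54,-.272,.085]])[0].astype(int); print(x,y)
a=cv2.resize(c["img"][y-100:y+100,x-100:x+100],(400,400),interpolation=cv2.INTER_CUBIC)
b=cv2.resize(s["img"],(400,300),interpolation=cv2.INTER_AREA)
b=np.vstack([b,np.zeros((100,400,3),np.uint8)])
cv2.imwrite("pics/crop6.png",np.hstack([a,b])[:,:,::-1])
E
```

```text
tcp [ 0.5393 -0.2716  0.3358] jaw -33.6 tilt [-0.0013  0.001  -1.    ] shift cm [ 0.08 -0.01  0.58] roll -0.0
23.525
281 223
```

View pics/crop6.png

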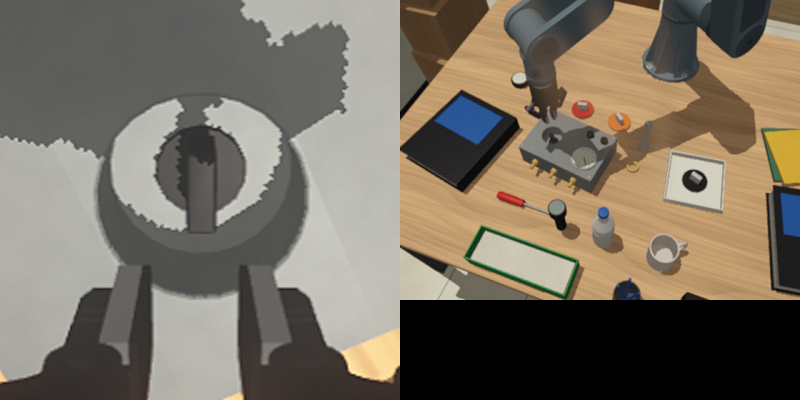

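The knob bar (190–213, 150–232 in the crop) still lies square to the jaws, so it stayed where I left it. The cover is upright in the tray, and the other things I can see are where they were. I hand the job in.

```bash
python3 -c "
from bench import ctrl
print(ctrl.hand_in())"
```

```text
the job is handed in; nothing more can be done
None
```

The black dust cover is standing upright in the middle of the white tray, and the knob is left snugly closed on its seat. I handed the job in at about 23.5 s; no verdict was reported.

- **Knob:** I turned it clockwise 108.5° in one grasp, then eased it back to 106°. The torque rise on the way in puts the seat at about 100°. The torque while easing back puts it at about 101°. That leaves it about 5.5° (0.1 rad) into the seat, roughly 0.06 N m above free, in the middle of the snug range.
- **Last checks:** After letting go, the bar was still square to the jaws, so it had not moved. The cover was upright in the tray, the other things in view were where they had been, and the robot was touching nothing.
- **Weak or failed checks:**
    - The wrist torque was noisy, about 0.03 N m per reading, so the seat angle is good to roughly 1°.
    - The joint-6 effort, which I first watched for the seat, stayed flat, so I dropped it. The torque at rest could not tell free from snug, so I used only readings taken while turning.
    - My first move calls were refused for missing fields; nothing moved.
    - While I was gripping the knob there was a side force of about 5 N on the gripper from a slight misalignment. I take this to be from the knob, not the well wall.

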